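Tip two cartons to find the stamped one and push it to the dispatch rail

TASK

Tip both standing cartons over with a fingertip, each towards the dispatch rail, so that it lies on its back with its underside facing away from the rail. Only when both lie, push the one with the ring-and-tick stamp on its underside along the desk until its top end is flush against the rail, in the free stretch beside the carton already there. Leave the blank one lying short of the rail with its underside showing, for stamping later; push only, never lift or carry a carton, and leave everything else alone.

Things in the scene. Friction and masses are not known exactly. Their poses are not given: they have to be found in the camera images.
- carton_1: The stamped carton: plain brown closed carton, 60 mm deep (its x) by 70 wide (its y) by 100 high (its z), 0.15 to 0.31 kg; nearer or farther than carton_2, which looks alike while upright. Hidden on its underside: a dark inked ring of 48 mm with a tick in it. Origin: centre of the underside; z points to the taped top; x points to its back, towards the rail (within 0.15 rad), on which it shall lie.
- carton_1_mid (a point): middle of carton_1, also its centre of mass: 50 mm from its underside along its z (50 mm above the desk while upright, 30 mm while lying on its back). Pushed towards the rail above two thirds of its height it tips about its lower edge rather than slides, passes its balance at 0.54 rad and falls on its back by itself.
- carton_1_top (a point): middle of the top face of carton_1, 100 mm from its underside along its own z. Lying on its back and pushed along the desk, the carton slides with about 1 to 4 N.
- carton_2: The blank carton: same size, axes, weight range and behaviour as carton_1. Both start upright with the white label on the side away from the rail. Its underside is bare card with only the flap seam across it. Origin: centre of the underside.
- carton_2_mid (a point): middle of carton_2, as for carton_1
- carton_2_top (a point): middle of the top face of carton_2, as for carton_1
- rail: Dispatch rail: straight aluminium angle, 370 mm long, 40 mm high, fixed to the desk to the right of the cartons (0.17 to 0.21 m from their centres), running across the desk from its front edge to the books. Origin: at desk level in the middle of its front face (the one towards the cartons); x points level from the cartons to the rail, square to that face; y along the rail towards the books. Front face: plane x = 0.
- rail_face (a point): middle of the front face of the rail, 30 mm above the desk; the face runs from y = -185 to 185 mm of the rail
- sent_carton_top (a point): middle of the top end, which touches the rail, of a third carton of the same size, dispatched before: it lies on its back at the end of the rail near the desk's edge, its stamped underside (ring and tick) 100 mm from this point, facing away from the rail. It covers the rail from about y = -165 to -90 mm and must stay where it is. Its z points to the rail.
- tape: roll of brown parcel tape lying flat, 96 mm across and 48 mm high, on the desk mat beyond the rail; bystander. Origin under its centre.
- stamp: rubber stamp with a wooden knob, 25x48x60 mm, standing on the desk mat beyond the rail; bystander. Origin under its centre.
- ink_pad: dark ink pad tin, shut, 62x86x14 mm, on the desk mat beyond the rail; bystander. Origin under its centre.
- marker: black-capped marker pen lying on the desk mat beyond the rail, 132 mm long and 16 mm thick; bystander. Origin under its centre.
Things that resemble listed ones, but are neither listed nor needed, are in the scene too. What is shaped like the carton_1 but red is not meant.

How it is judged:
By the outcome, as a careful person would: the job done as asked, in the order asked, and still so for the second after the job is handed in, with the robot touching nothing.
It also fails if it takes over 45 s, if anything falls off the work surface, if the arm or the gripper's body presses on something with over 40 N, if the wrist force passes 120 N, or if a joint passes its speed limit or range.

ROBOT

A 6-joint arm with a two-finger parallel gripper is mounted at the origin on a cart in front of the work surface, level with it; the furniture and walls round the work are solid. World frame = base frame: x ahead of the robot, y to its left, z up, the work surface at z = 0. Lengths are in m, angles in rad, forces in N, time in s.
With the tool pointing down it reaches from about 0.25 to 0.775 m from the base axis. Payload 4 kg.
Tool frame: the origin (TCP) lies midway between the tips of the shut fingers; the grasp point (between the pads) lies 19 mm behind it; z points along the fingers, y is the direction in which the jaws open and shut (so a half turn about z gives the same grasp; the last joint's range is limited). The gripper opens to 94 mm and grips with 3 to 60 N. Pads are 16 mm wide; open, the fingers measure 119 mm over their backs; the gripper's body (75 mm by 177 mm) begins 78 mm behind the grasp point.
Start: joints at [1.16, 0.087, 1.371, -0, 1.684, -0.103], TCP at [0.167, 0.524, 0.206] pointing down, gripper open.
Joint ranges: [-3.1, 3.1], [-0.76, 2.03], [0.27, 2.55], [-1.08, 4.22], [0.17, 2.65], [-2.57, 2.57]. Speed limits (rad/s): [2.79, 2.79, 3.14, 3.14, 3.14, 3.14].

INTERFACE

Orientations are given as [roll, pitch, yaw] about the fixed x, y, z axes, in that order (R = Rz(yaw) Ry(pitch) Rx(roll)).
In Python, from bench import robot gives the robot as it stands.
- The arm moves only by the tool drive_tool, never from a script. Its argument "series" is a list that holds one entry, the list of rows, each a list of 7 numbers: the turn, a rotation vector about the tool's x, y, z in rad, then the shift along the tool's x, y, z in cm, then the opening in per cent of the stroke, from 0 (shut) to 100 (fully open). In form: [[[rx, ry, rz, tx, ty, tz, fingers], ...]]. A call has 1 to 20 rows; each row is the pose to reach, as a shift and turn from the pose measured when the call began, along the tool's axes at that moment; what a row does not reach only later rows make up. A row lasts 1/10 s, in which the tool goes at most 50 mm and 8.59 degrees, less where a joint would pass 70% of its speed; a pose out of reach is approached as far as the arm can. A call with a gripper value outside its range is refused whole. The fingers move at their own pace and stop on an object; the grip force is fixed at half the most. Time passes only in rows, so rows that repeat a pose let the fingers close. It gives the time, the measured TCP pose, the force and the opening at its end, in the units of the state.
- robot.get_obs(): the state, without advancing time (a new reading comes with each control period).
- robot.snapshot(name): name is "scene" or "top"; returns a dict with "img" (480x640x3 uint8, blue, green, red), "depth" (480x640 float32, m along the optical axis (not along the pixel's ray), 0 where there is no reading), "vertical_fov" (degrees; the focal length in pixels is half the picture's height over the tangent of half this angle, whatever the lens; pixels are square), "cx", "cy" (the principal point, pixels), "rvec" (rotation vector, rad) and "tvec" (3), from world to camera coordinates, as OpenCV has them. Camera axes: x right, y down, z forward; pixel columns grow to the right and rows downward; lengths in m; the calibration is good to about 2 mm. A picture is of the moment at which its call begins.
- robot.close_job(): hands the job in, once; it reports no verdict.
The state is a dict: "time": time; "joint_positions": joint angles; "qvel": joint speeds; "joint_torque": joint torques, N m; "tool_pos": TCP position; "ee_rot": TCP orientation; "wrist_force": force on the tool from outside, world axes, zero at the start; "wrist_torque": the same for the moment, N m; "width": finger opening in m.
Only numpy, scipy, OpenCV 4.12 (cv2) and the standard library are available. Lean on these libraries where they do the work, as an engineer would, in place of code of your own. Each camera call takes 0.05 s, during which the arm holds its last target.

## Working session

There is one attempt and no reset: what is moved stays moved. The work goes in short steps, Python scripts to look and compute and a tool call to move; the robot and the scene stay as the last step left them, time stands still between calls to the robot, and variables do not carry over. Pictures are saved under pics/ and viewed, and the job is handed in when it is done.

Besides the shell and the picture viewer there is one more tool, called after "Request:" as name([rows], argument=value, ...), one row to a line, values as JSON. drive_tool: Moves the arm, as the interface text tells. Its arguments: {"type":"object","properties":{"series":{"type":"array","items":{"type":"array","items":{"type":"array","items":{"type":"number"}}}}},"required":["series"]}

```bash
mkdir -p pics; ls
cat > h.py <<'E'
import numpy as np, cv2, math
from bench import robot
def snap(n,fn):
    s=robot.snapshot(n); cv2.imwrite('pics/'+fn,s['img']); np.savez('last_'+n+'.npz',**{k:np.array(v) for k,v in s.items()}); return s
def load(n): return dict(np.load('last_'+n+'.npz'))
def cam(s):
    f=240/math.tan(math.radians(float(s['vertical_fov']))/2); R=cv2.Rodrigues(np.array(s['rvec'],float))[0]; return f,float(s['cx']),float(s['cy']),R,np.array(s['tvec'],float).ravel()
def ray(s,u,v,z):
    f,cx,cy,R,t=cam(s); d=R.T@np.array([(u-cx)/f,(v-cy)/f,1]); c=-R.T@t; return c+d*(z-c[2])/d[2]
def cloud(s):
    f,cx,cy,R,t=cam(s); v,u=np.mgrid[0:480,0:640]; d=s['depth']; P=np.stack([(u-cx)/f*d,(v-cy)/f*d,d],-1); return (P-t)@R
E
python3 - <<'E'
from h import *
for n in('scene','top'):
    s=snap(n,n+'0.png'); f,cx,cy,R,t=cam(s); print(n,f,cx,cy,-R.T@t,R[2])
print(robot.get_obs())
E
```

```text
pics
scene 601.9049854793407 313.00898839570317 245.80874113719798 [-0.13149523 -0.59490596  0.66002272] [ 0.54833714  0.67406993 -0.4949304 ]
top 580.9833875265543 324.43849970243554 231.64145578877802 [0.42120845 0.17647115 1.30114715] [ 0.05574579 -0.02256701 -0.99818993]
{'time': 0.1, 'joint_positions': array([ 1.15989416e+00,  8.78729488e-02,  1.37207997e+00, -5.23297192e-05,
        1.68358037e+00, -1.03118064e-01]), 'qvel': array([ 0.0003678 , -0.00193187, -0.00380076, -0.00027748,  0.00063635,
       -0.00113762]), 'joint_torque': array([ 1.50386633e-03, -3.41256702e+01, -3.03300297e+01,  7.19020329e-02,
        3.04406835e-02, -7.53851509e-05]), 'tool_pos': array([0.16645834, 0.5236983 , 0.20443741]), 'ee_rot': array([-3.13965698e+00, -1.48027453e-04,  2.83380256e+00]), 'wrist_force': array([-0.2521634 , -0.46885266,  0.64044762]), 'wrist_torque': array([-0.01108559, -0.04439224, -0.03966381]), 'width': 0.09407427454150502}
```

View pics/scene0.png

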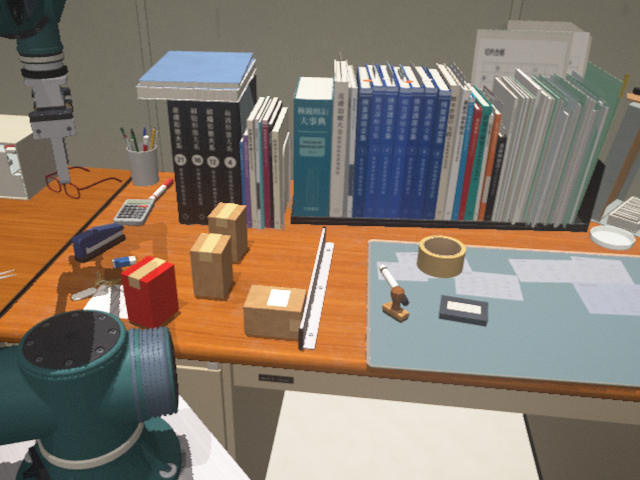

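View pics/top0.png

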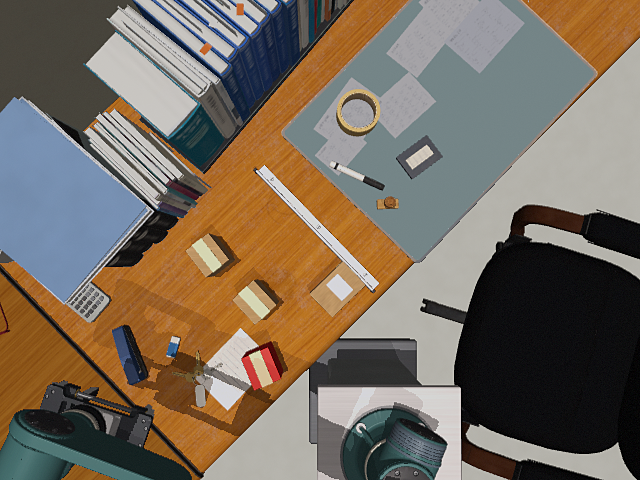

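Scene view: two brown cartons at about (228,230) and (212,265), the red decoy at (150,290), the sent carton at (275,312) and the rail at (318,290). In the top view the cartons are at (210,255) and (256,300), and the rail runs from (260,170) to (375,290).

Run:
```python
from h import *
s=load('top'); P=cloud(s); Z=P[...,2]
def blob(lo,hi,box,red=False):
    u0,v0,u1,v1=box; m=np.zeros(Z.shape,np.uint8); m[v0:v1,u0:u1]=((Z>lo)&(Z<hi))[v0:v1,u0:u1]
    n,l,st,c=cv2.connectedComponentsWithStats(m)
    i=1+np.argmax(st[1:,4]); q=P[l==i]; r=cv2.minAreaRect((q[:,:2]*1000).astype(np.float32)); return np.round(q.mean(0),4),r,np.round(cv2.boxPoints(r))
for nm,a in dict(far=(.085,.12,(180,220,240,285)),near=(.085,.12,(225,270,290,330)),red=(.085,.2,(235,335,290,395)),sent=(.05,.075,(300,250,370,325)),rail=(.03,.05,(245,155,385,300))).items():
    c,r,b=blob(*a); print(nm,c,r,b.tolist())
# books: low z points height above .05 near left of cartons
print(np.nanmedian(Z[200:300,300:340]))
```

```text
far [0.4385 0.3904 0.1   ] ((438.74383544921875, 391.32952880859375), (71.36198425292969, 60.987361907958984), 39.120967864990234) [[392.0, 392.0], [430.0, 345.0], [486.0, 390.0], [447.0, 438.0]]
near [0.3429 0.2923 0.1   ] ((342.6119384765625, 292.68402099609375), (70.26620483398438, 60.453086853027344), 43.44585418701172) [[296.0, 290.0], [338.0, 247.0], [389.0, 295.0], [347.0, 339.0]]
red [0.2091 0.2768 0.1004] ((208.0840301513672, 277.38751220703125), (71.3248062133789, 60.9381103515625), 23.718547821044922) [[163.0, 291.0], [188.0, 235.0], [253.0, 264.0], [228.0, 320.0]]
sent [0.3686 0.1203 0.06  ] ((368.42877197265625, 120.5736083984375), (69.6436767578125, 99.85356903076172), 45.15813064575195) [[308.0, 131.0], [379.0, 61.0], [428.0, 110.0], [358.0, 180.0]]
rail [0.4966 0.1721 0.0397] ((495.6793518066406, 171.03634643554688), (375.9008483886719, 7.642657279968262), 44.64947509765625) [[359.0, 42.0], [365.0, 36.0], [632.0, 300.0], [627.0, 306.0]]
0.0015711381393499642
```

```bash
cat >> h.py <<'E'
TH=math.radians(44.65); AL=np.array([math.cos(TH),math.sin(TH)]); N=np.array([math.sin(TH),-math.cos(TH)])
RS=.2228; RY=.473
def torail(p): p=np.asarray(p); return np.stack([p[...,:2]@N-RS,p[...,:2]@AL-RY],-1)
def toworld(s,y): return (s+RS)*N+(y+RY)*AL
from scipy.spatial.transform import Rotation as Ro
def plan(target,yaw_deg=None):
    o=robot.get_obs(); R=Ro.from_euler('xyz',o['ee_rot']); p=o['tool_pos']
    sh=R.inv().apply(np.array(target)-p)*100
    T=Ro.from_euler('xyz',[math.pi,0,math.radians(yaw_deg)]) if yaw_deg is not None else R
    rv=(R.inv()*T).as_rotvec()
    print('now',p.round(4),'rail',torail(p).round(4),'eul',o['ee_rot'].round(4),'shift cm',sh.round(2),'rotvec',rv.round(4),'F',o['wrist_force'].round(2),'t',o['time'])
E
python3 - <<'E'
from h import *
P=cloud(load('top')); r=torail(P); Z=P[...,2]
m=(Z>.02)&(r[...,0]>-.45)&(r[...,0]<.0)&(r[...,1]>.1)&(r[...,1]<.4)
for s in np.arange(-.44,0,.04):
    k=m&(abs(r[...,0]-s)<.02)
    ys=r[...,1][k];z=Z[k]
    for h in(.02,.12,.2):
        kk=(z>h)&(ys>.16); print(round(s,2),h,ys[kk].min().round(3) if kk.any() else None, z[kk].max().round(3) if kk.any() else None,end=' | ')
    print()
c=np.array([.3426,.2927]); x=np.array([math.cos(math.radians(-46.55)),math.sin(math.radians(-46.55))])
print(torail(c)); w=c-x*.065; print(w,torail(w)); plan([*w,.205],224.0); plan([*w,.086],224.)
c=np.array([.4387,.3913]);print(torail(c))
E
```

```text
-0.44 0.02 0.217 0.021 | -0.44 0.12 None None | -0.44 0.2 None None | 
-0.4 0.02 0.187 0.346 | -0.4 0.12 0.187 0.346 | -0.4 0.2 0.187 0.346 | 
-0.36 0.02 0.187 0.347 | -0.36 0.12 0.187 0.347 | -0.36 0.2 0.187 0.347 | 
-0.32 0.02 0.19 0.347 | -0.32 0.12 0.19 0.347 | -0.32 0.2 0.19 0.347 | 
-0.28 0.02 0.194 0.348 | -0.28 0.12 0.194 0.348 | -0.28 0.2 0.194 0.348 | 
-0.24 0.02 0.197 0.347 | -0.24 0.12 0.197 0.347 | -0.24 0.2 0.197 0.347 | 
-0.2 0.02 0.2 0.347 | -0.2 0.12 0.2 0.347 | -0.2 0.2 0.2 0.347 | 
-0.16 0.02 0.221 0.271 | -0.16 0.12 0.221 0.271 | -0.16 0.2 0.221 0.271 | 
-0.12 0.02 0.226 0.263 | -0.12 0.12 0.229 0.263 | -0.12 0.2 0.229 0.263 | 
-0.08 0.02 0.228 0.302 | -0.08 0.12 0.228 0.302 | -0.08 0.2 0.243 0.302 | 
-0.04 0.02 0.266 0.301 | -0.04 0.12 0.276 0.301 | -0.04 0.2 0.277 0.301 | 
[-0.19026017 -0.0235679 ]
[0.29789812 0.33988836] [-0.25524592 -0.02220665]
now [0.1665 0.5237 0.2044] rail [-0.4784  0.0135] eul [-3.1397e+00 -1.0000e-04  2.8338e+00] shift cm [-18.09 -13.54  -0.03] rotvec [-0.0017 -0.0012 -1.0757] F [-0.25 -0.47  0.64] t 0.1
now [0.1665 0.5237 0.2044] rail [-0.4784  0.0135] eul [-3.1397e+00 -1.0000e-04  2.8338e+00] shift cm [-18.1  -13.51  11.87] rotvec [-0.0017 -0.0012 -1.0757] F [-0.25 -0.47  0.64] t 0.1
[-0.1928689   0.11409242]
```

Request:
drive_tool([
  [[0,0,-0.12,-2,-1.5,0,0],[0,0,-0.24,-4,-3,0,0],[0,0,-0.36,-6,-4.5,0,0],[0,0,-0.48,-8,-6,0,0],[0,0,-0.6,-10,-7.5,0,0],[0,0,-0.72,-12,-9,0,0],[0,0,-0.84,-14,-10.5,0,0],[0,0,-0.96,-16,-12,0,0],[0,0,-1.076,-18.1,-13.5,0,0],[0,0,-1.076,-18.1,-13.5,4,0],[0,0,-1.076,-18.1,-13.5,8,0],[0,0,-1.076,-18.1,-13.5,11.5,0],[0,0,-1.076,-18.1,-13.5,11.8,0],[0,0,-1.076,-18.1,-13.5,11.8,0]],
])

```text
time: 1.5
tool_pos: [0.2975, 0.3396, 0.0862]
ee_rot: [-3.141, -0.004, -2.373]
wrist_force: [-0.5, 0.5, 0.7]
width: 0.0002
```

Run:
```python
from h import *
plan([.2979,.3399,.086],224)
print(robot.get_obs()['width'])
snap('scene','s1.png');snap('top','t1.png')
```

```text
now [0.2975 0.3396 0.0862] rail [-0.2553 -0.0227] eul [-3.1409 -0.004  -2.3734] shift cm [-0.06 -0.01  0.02] rotvec [-0.0007 -0.004   0.0002] F [-0.52  0.54  0.65] t 1.5
0.0001604957719756431
```

View pics/s1.png

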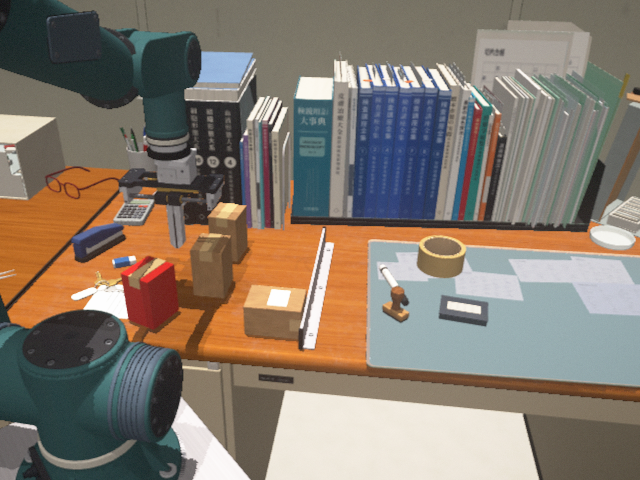

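The shut fingers, at (178,230), stand behind the near carton. I'll push it over now.

Request:
drive_tool([
  [[0,0,0,0,-1,0,0],[0,0,0,0,-1.5,0,0],[0,0,0,0,-2,0,0],[0,0,0,0,-2.5,0,0],[0,0,0,0,-3,0,0],[0,0,0,0,-3.5,0,0],[0,0,0,0,-4,0,0],[0,0,0,0,-4.5,0,0],[0,0,0,0,-5,0,0]],
])

```text
time: 2.5
tool_pos: [0.334, 0.3047, 0.0888]
ee_rot: [-3.141, 0.001, -2.373]
wrist_force: [-0.3, 0.0, 0.4]
width: 0.0003
```

Run:
```python
from h import *
plan([.2979,.3399,.086],224)
snap('scene','s2.png')
```

```text
now [0.334  0.3047 0.0888] rail [-0.2048 -0.0212] eul [-3.1405e+00  1.5000e-03 -2.3732e+00] shift cm [0.15 5.04 0.27] rotvec [-0.0011  0.0015  0.0005] F [-0.33  0.04  0.44] t 2.5
```

View pics/s2.png

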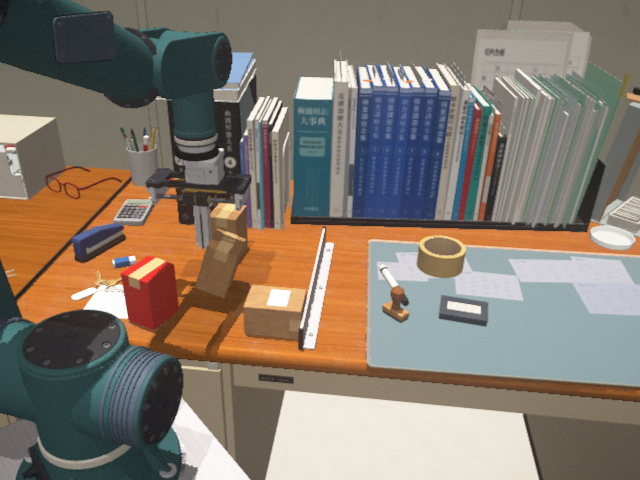

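The near carton is tilted about 25° at (222,258), not sliding. I'll push on past its balance point.

Request:
drive_tool([
  [[0,0,0,0,-0.5,0,0],[0,0,0,0,-1,0,0],[0,0,0,0,-1.5,0,0],[0,0,0,0,-2,0,0],[0,0,0,0,-2,0,0],[0,0,0,0,-2,0,0],[0,0,0,0,-2,0,0]],
])

```text
time: 3.25
tool_pos: [0.3484, 0.2898, 0.0887]
ee_rot: [-3.14, 0.001, -2.374]
wrist_force: [-0.4, 0.5, 0.2]
width: 0.0004
```

Run:
```python
from h import *
x=np.array([math.cos(math.radians(-50.9)),math.sin(math.radians(-50.9))])
w=np.array([.4387,.3913])-x*.065; print(w,torail(w))
plan([*w,.205],219.1); plan([*w,.087],219.1)
snap('scene','s3.png')
```

```text
[0.39770607 0.44174302] [-0.25756419  0.12037885]
now [0.3484 0.2898 0.0887] rail [-0.1841 -0.0215] eul [-3.1397e+00  1.3000e-03 -2.3737e+00] shift cm [-14.12   7.48 -11.63] rotvec [-0.0019  0.0014  0.0855] F [-0.42  0.48  0.15] t 3.25
now [0.3484 0.2898 0.0887] rail [-0.1841 -0.0215] eul [-3.1397e+00  1.3000e-03 -2.3737e+00] shift cm [-14.11   7.5    0.17] rotvec [-0.0019  0.0014  0.0855] F [-0.42  0.48  0.15] t 3.25
```

View pics/s3.png

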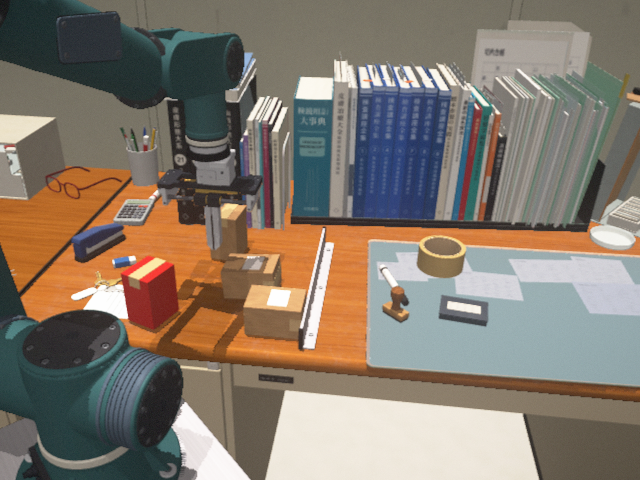

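The near carton lies at (252,278) with its tape end towards the rail. Next is the far one.

Request:
drive_tool([
  [[0,0,0,0,2,-3,0],[0,0,0,0,5,-6,0],[0,0,0.02,-2,7.5,-6,0],[0,0,0.04,-5,7.5,-6,0],[0,0,0.06,-9,7.5,-6,0],[0,0,0.085,-12,7.5,-6,0],[0,0,0.085,-14.1,7.5,-6,0],[0,0,0.085,-14.1,7.5,-3,0],[0,0,0.085,-14.1,7.5,0,0],[0,0,0.085,-14.1,7.5,0.2,0],[0,0,0.085,-14.1,7.5,0.2,0]],
])

```text
time: 4.4
tool_pos: [0.397, 0.4414, 0.0861]
ee_rot: [-3.14, -0.001, -2.458]
wrist_force: [-0.1, -0.2, 0.2]
width: 0.0003
```

Run:
```python
from h import *
plan([.3977,.4417,.087],219.1)
s=snap('scene','s4.png');cv2.imwrite('pics/s4c.png',cv2.resize(s['img'][120:360,80:400],None,fx=2.4,fy=2.4))
```

```text
now [0.397  0.4414 0.0861] rail [-0.2578  0.1197] eul [-3.1396e+00 -7.0000e-04 -2.4583e+00] shift cm [-0.07 -0.02 -0.09] rotvec [-0.002  -0.0007  0.0009] F [-0.09 -0.23  0.21] t 4.4
```

View pics/s4c.png

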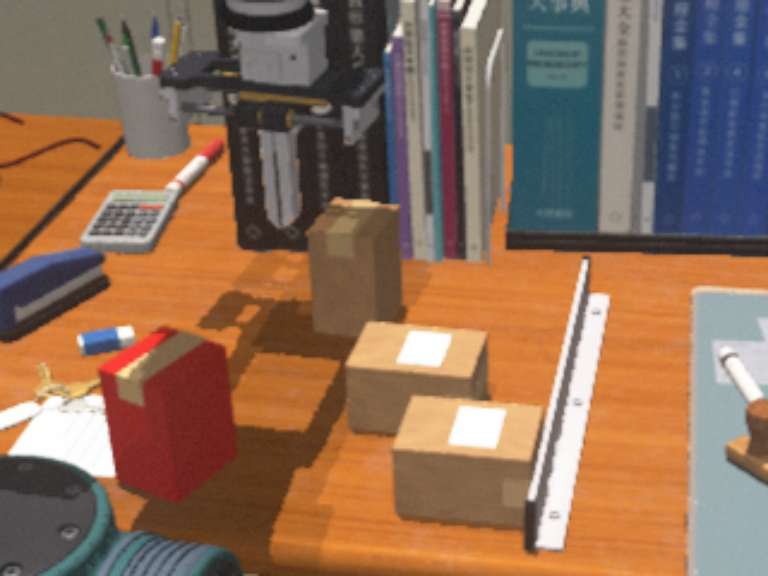

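The near carton lies with its label up, beside the sent one, and the fingers are behind the far carton. I'll tip that one the same way.

Request:
drive_tool([
  [[0,0,0,0,-1,0,0],[0,0,0,0,-1.5,0,0],[0,0,0,0,-2,0,0],[0,0,0,0,-2.5,0,0],[0,0,0,0,-3,0,0],[0,0,0,0,-3.5,0,0],[0,0,0,0,-4,0,0],[0,0,0,0,-4.5,0,0],[0,0,0,0,-5,0,0],[0,0,0,0,-5.5,0,0],[0,0,0,0,-6,0,0],[0,0,0,0,-6.5,0,0],[0,0,0,0,-7,0,0],[0,0,0,0,-7,0,0],[0,0,0,0,-7,0,0],[0,0,0,0,-7,0,0]],
])

```text
time: 6.05
tool_pos: [0.4419, 0.3879, 0.0878]
ee_rot: [-3.14, 0.002, -2.458]
wrist_force: [0.2, -0.4, 0.0]
width: 0.0004
```

Run:
```python
from h import *
plan([.3977,.4417,.2],219.1)
s=snap('scene','s5.png');cv2.imwrite('pics/s5c.png',cv2.resize(s['img'][120:360,80:400],None,fx=2.4,fy=2.4))
```

```text
now [0.4419 0.3879 0.0878] rail [-0.1882  0.114 ] eul [-3.1399e+00  2.4000e-03 -2.4582e+00] shift cm [  0.     6.95 -11.23] rotvec [-0.0017  0.0024  0.001 ] F [ 0.25 -0.41  0.04] t 6.05
```

View pics/s5c.png

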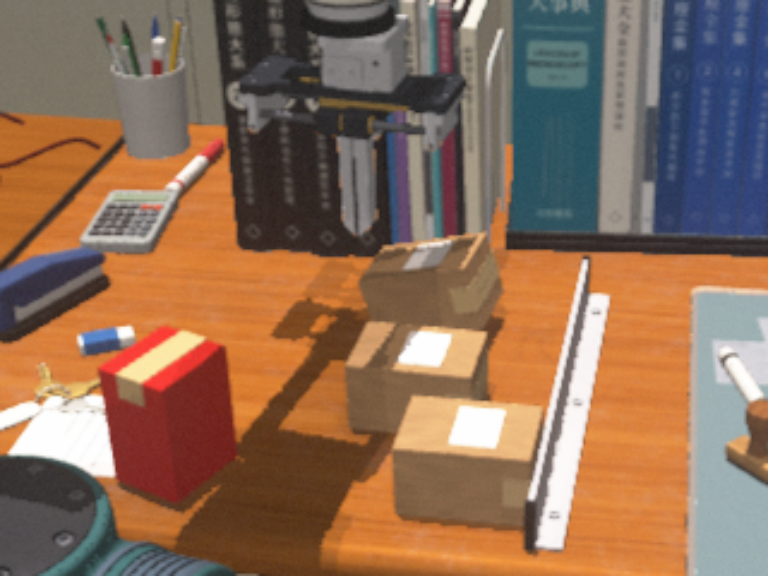

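Request:
drive_tool([
  [[0,0,0,0,2,-3,0],[0,0,0,0,5,-6,0],[0,0,0,0,8,-10,0],[0,0,0,0,12,-12,0],[0,0,0,0,16,-12,0],[0,0,0,0,18,-12,0]],
])

```text
time: 6.7
tool_pos: [0.3257, 0.5302, 0.2091]
ee_rot: [3.141, 0.005, -2.455]
wrist_force: [0.4, -0.1, -0.4]
width: 0.0006
```

Run:
```python
from h import *
for n in('scene','top'):
    s=snap(n,n+'6.png'); f,cx,cy,R,t=cam(s); c=-R.T@t; print(n,c,torail(c))
    b=(s['img'][120:360,80:400],s['img'][180:420,150:470])[n=='top']
    cv2.imwrite('pics/%s6c.png'%n,cv2.resize(b,None,fx=2.4,fy=2.4,interpolation=cv2.INTER_CUBIC))
```

```text
scene [-0.13149523 -0.59490596  0.66002272] [ 0.1080124  -0.98463195]
top [0.42120845 0.17647115 1.30114715] [-0.05232946 -0.04932746]
```

View pics/scene6c.png

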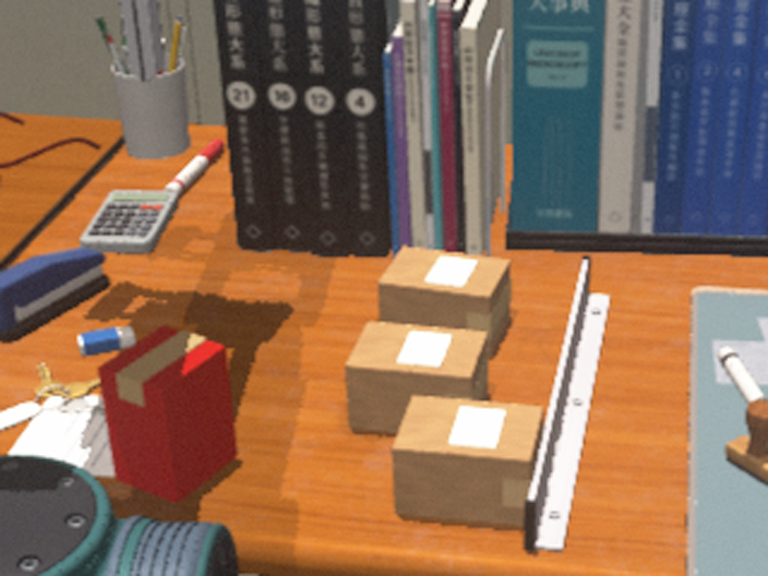

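View pics/top6c.png

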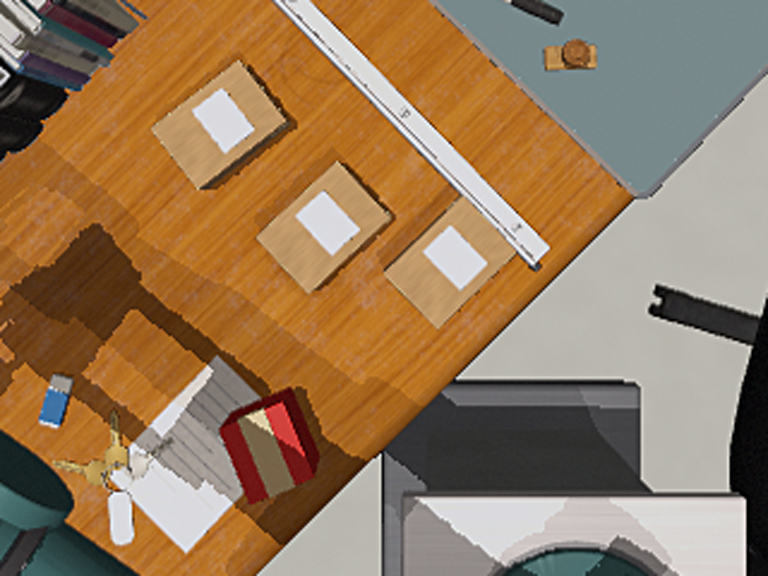

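Neither camera sees the undersides: both sit on the rail side of those faces. The cartons look identical from here, with the near one at (325,228) and the far one at (222,124) in the top crop. I have to swing one slightly to reveal its underside, so I'll measure first.

```bash
cat >> h.py <<'E'
def lying(s=None):
    s=s or load('top'); P=cloud(s); Z=P[...,2]; r=torail(P)
    m=((Z>.05)&(Z<.07)&(r[...,0]>-.3)&(r[...,0]<.01)&(abs(r[...,1])<.185)).astype(np.uint8)
    n,l,st,c=cv2.connectedComponentsWithStats(m)
    for i in range(1,n):
        if st[i,4]<300: continue
        q=(r[l==i]*1000).astype(np.float32); R=cv2.minAreaRect(q); print('px',c[i].round(),'rail c',np.round(R[0],1),'size',np.round(R[1],1),'ang',round(R[2],1),'box',np.round(cv2.boxPoints(R)).tolist())
E
python3 - <<'E'
from h import *
lying()
E
```

```text
px [241. 232.] rail c [-111.8  105.9] size [ 71.5 100. ] ang 83.8 box [[-165.0, 76.0], [-66.0, 65.0], [-58.0, 136.0], [-158.0, 147.0]]
px [284. 274.] rail c [-108.8  -24.7] size [ 70.1 100.1] ang 89.0 box [[-159.0, -59.0], [-59.0, -61.0], [-58.0, 9.0], [-158.0, 11.0]]
px [337. 289.] rail c [ -49.6 -126.2] size [99.8 69.5] ang 0.6 box [[-100.0, -92.0], [-99.0, -161.0], [1.0, -160.0], [-0.0, -91.0]]
```

Run:
```python
from h import *
w=toworld(-.158,.036); plan([*w,.2],224.65)
```

```text
now [0.3256 0.5295 0.2074] rail [-0.3707  0.1307] eul [-3.1407e+00  2.4000e-03 -2.4535e+00] shift cm [  7.5  -22.04   0.75] rotvec [-0.001   0.0024 -0.0912] F [ 0.35 -0.37  0.16] t 6.8
```

Request:
drive_tool([
  [[0,0,-0.02,1.5,-4,0,0],[0,0,-0.04,3,-8,0,0],[0,0,-0.06,4.5,-12,0,0],[0,0,-0.08,6,-17,0,0],[0,0,-0.09,7.5,-22,0,0],[0,0,-0.09,7.5,-22,3,0],[0,0,-0.09,7.5,-22,7,0],[0,0,-0.09,7.5,-22,11,0],[0,0,-0.09,7.5,-22,15,0],[0,0,-0.09,7.5,-22,17.5,0],[0,0,-0.09,7.5,-22,17.7,0],[0,0,-0.09,7.5,-22,17.7,0]],
])

```text
time: 8.0
tool_pos: [0.4079, 0.3113, 0.0304]
ee_rot: [-3.14, 0.001, -2.364]
wrist_force: [0.8, -0.0, 0.7]
width: 0.0004
```

Run:
```python
from h import *
w=toworld(-.158,-.018); plan([*w,.03],224.65)
```

```text
now [0.4079 0.3113 0.0304] rail [-0.1575  0.036 ] eul [-3.1403e+00  1.3000e-03 -2.3643e+00] shift cm [5.4  0.04 0.04] rotvec [-0.0013  0.0013 -0.002 ] F [ 0.83 -0.05  0.74] t 8.0
```

Request:
drive_tool([
  [[0,0,0,0.5,0,0,0],[0,0,0,1,0,0,0],[0,0,0,1.5,0,0,0],[0,0,0,2,0,0,0],[0,0,0,2.5,0,0,0],[0,0,0,3,0,0,0],[0,0,0,3.5,0,0,0],[0,0,0,4,0,0,0],[0,0,0,4.5,0,0,0],[0,0,0,4.5,0,0,0]],
])

```text
time: 9.0
tool_pos: [0.3752, 0.279, 0.0302]
ee_rot: [-3.14, 0.0, -2.364]
wrist_force: [-0.3, 0.9, 0.9]
width: 0.0006
```

Run:
```python
from h import *
plan([.4,.3,.2])
s=snap('scene','s7.png');cv2.imwrite('pics/s7c.png',cv2.resize(s['img'][200:360,190:350],None,fx=3.7,fy=3.7,interpolation=cv2.INTER_CUBIC))
snap('top','t7.png');lying()
```

```text
now [0.3752 0.279  0.0302] rail [-0.1576 -0.01  ] eul [-3.1402e+00  1.0000e-04 -2.3644e+00] shift cm [ -3.25  -0.27 -16.98] rotvec [0. 0. 0.] F [-0.33  0.87  0.9 ] t 9.0
px [241. 232.] rail c [-111.8  105.4] size [ 70.6 100. ] ang 84.1 box [[-165.0, 75.0], [-66.0, 65.0], [-58.0, 135.0], [-158.0, 146.0]]
px [300. 277.] rail c [-99.6 -42.3] size [95.7 70. ] ang 14.9 box [[-155.0, -21.0], [-137.0, -88.0], [-44.0, -64.0], [-62.0, 4.0]]
px [337. 289.] rail c [ -49.7 -126.2] size [99.8 69.8] ang 0.6 box [[-100.0, -92.0], [-99.0, -162.0], [1.0, -161.0], [-0.0, -91.0]]
```

View pics/s7c.png

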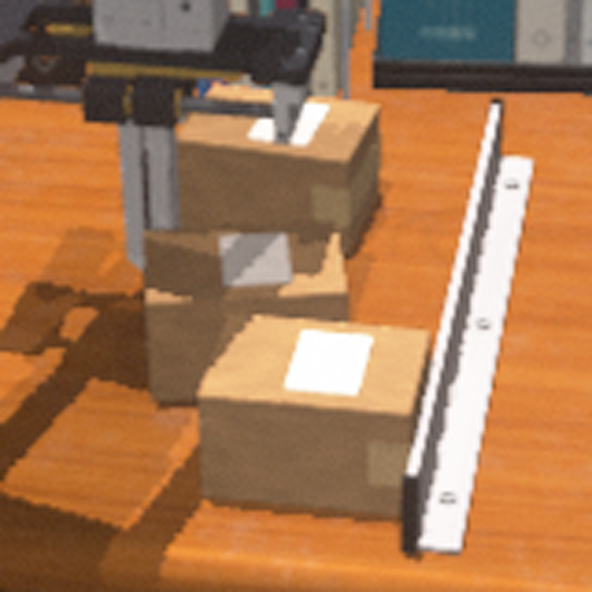

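The near carton has turned 15°, still not enough to see its underside, and turning further this way would near the sent carton. I'll turn it the rest by pushing its top end, at the corner away from the sent carton, back from the rail.

Request:
drive_tool([
  [[0,0,0,-1,0,0,0],[0,0,0,-1,0,-4,0],[0,0,0,-1,0,-8,0],[0,0,0,-1,-3,-9,0],[0,0,0,-0.7,-7,-9,0],[0,0,0,-0.7,-11,-9,0],[0,0,0,-0.7,-12.5,-9,0],[0,0,0,-0.7,-12.5,-8,0],[0,0,0,-0.7,-12.5,-4,0],[0,0,0,-0.7,-12.5,-1,0],[0,0,0,-0.7,-12.5,0,0],[0,0,0,-0.7,-12.2,0,0],[0,0,0,-0.7,-11.7,0,0],[0,0,0,-0.7,-11.2,0,0],[0,0,0,-0.7,-10.7,0,0],[0,0,0,-0.7,-10.2,0,0],[0,0,0,-0.7,-9.7,0,0],[0,0,0,-0.7,-9.2,0,0],[0,0,0,-0.7,-8.8,0,0],[0,0,0,-0.7,-8.8,0,0]],
])

```text
time: 11.1
tool_pos: [0.4417, 0.2217, 0.0301]
ee_rot: [-3.141, -0.0, -2.364]
wrist_force: [1.8, 0.7, 0.9]
width: 0.0006
```

Run:
```python
from h import *
plan([.4,.3,.2])
s=snap('scene','s8.png');cv2.imwrite('pics/s8c.png',cv2.resize(s['img'][200:360,190:350],None,fx=3.7,fy=3.7,interpolation=cv2.INTER_CUBIC))
snap('top','t8.png');lying()
```

```text
now [0.4417 0.2217 0.0301] rail [-0.0701 -0.003 ] eul [-3.1406e+00 -2.0000e-04 -2.3639e+00] shift cm [ -2.52   8.48 -17.  ] rotvec [0. 0. 0.] F [1.85 0.7  0.91] t 11.1
px [239. 230.] rail c [-111.8  105.7] size [ 69.9 100.2] ang 84.5 box [[-165.0, 76.0], [-65.0, 66.0], [-59.0, 136.0], [-158.0, 145.0]]
px [345. 283.] rail c [ -34.5 -126.1] size [69.4 69.6] ang 0.6 box [[-70.0, -92.0], [-69.0, -161.0], [1.0, -161.0], [-0.0, -91.0]]
px [292. 290.] rail c [-116.9  -53.5] size [99.7 64.4] ang 25.8 box [[-176.0, -46.0], [-148.0, -104.0], [-58.0, -61.0], [-86.0, -3.0]]
```

View pics/s8c.png

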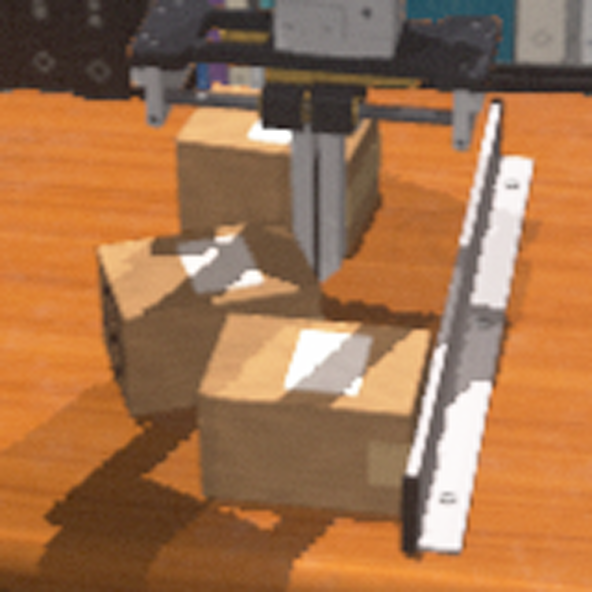

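Run:
```python
from h import *
s=load('scene');c=s['img'][255:325,205:275]
c=cv2.convertScaleAbs(c,alpha=1.8)
cv2.imwrite('pics/s8d.png',cv2.resize(c,None,fx=8,fy=8,interpolation=cv2.INTER_NEAREST))
```

View pics/s8d.png

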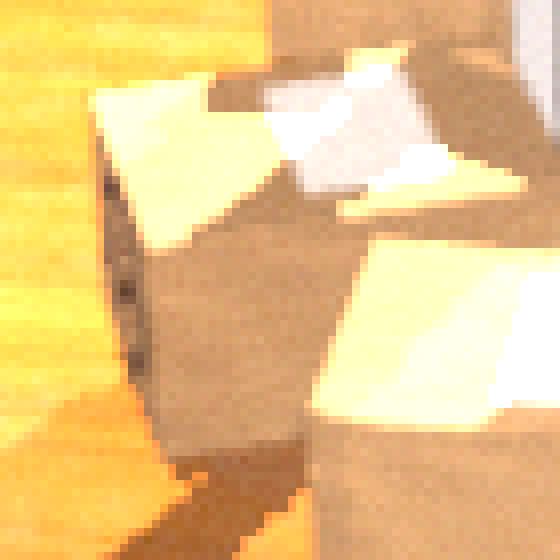

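Three dark spots show on the thin sliver of underside, which suggests the ring and tick. I'll turn it a little more to be sure.

Request:
drive_tool([
  [[0,0,0,0,0.5,0,0],[0,0,0,0,1,0,0],[0,0,0,0,1.5,0,0],[0,0,0,0,1.7,0,0],[0,0,0,0,1.7,0,0]],
])

```text
time: 11.7
tool_pos: [0.4289, 0.2339, 0.0295]
ee_rot: [3.141, -0.002, -2.364]
wrist_force: [2.6, -1.0, 0.5]
width: 0.0002
```

Run:
```python
from h import *
plan([.4,.3,.2])
s=snap('scene','s9.png');snap('top','t9.png');lying()
c=s['img'][255:325,205:275]
c=cv2.convertScaleAbs(c,alpha=1.8)
cv2.imwrite('pics/s9d.png',cv2.resize(c,None,fx=8,fy=8,interpolation=cv2.INTER_CUBIC))
```

```text
now [0.4289 0.2339 0.0295] rail [-0.0878 -0.0035] eul [ 3.1413e+00 -1.7000e-03 -2.3637e+00] shift cm [ -2.56   6.74 -17.05] rotvec [0. 0. 0.] F [ 2.56 -1.05  0.55] t 11.7
px [241. 229.] rail c [-111.8  105.6] size [ 70.6 100.1] ang 83.8 box [[-165.0, 76.0], [-66.0, 65.0], [-58.0, 135.0], [-158.0, 146.0]]
px [342. 286.] rail c [ -44.8 -126.1] size [90.3 69.8] ang 0.3 box [[-90.0, -91.0], [-90.0, -161.0], [1.0, -161.0], [0.0, -91.0]]
px [289. 296.] rail c [-128.7  -56.8] size [99.8 70.1] ang 35.6 box [[-190.0, -57.0], [-149.0, -114.0], [-68.0, -56.0], [-109.0, 1.0]]
```

View pics/s9d.png

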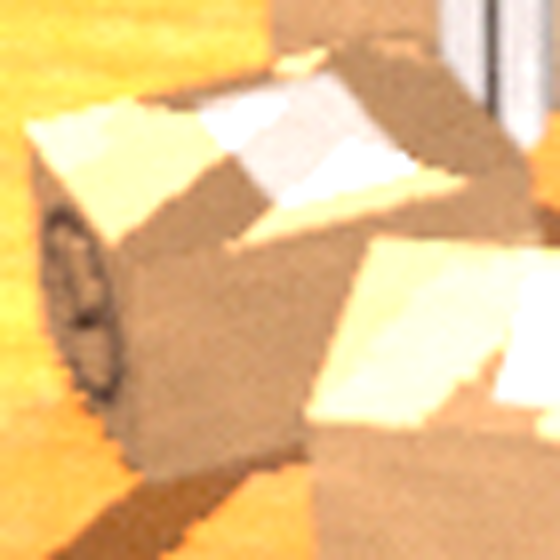

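The underside shows the ring with the tick at about (80,300) in the crop, so the near carton is the stamped one (carton_1). I'll straighten it by pushing its side near the underside, away from the sent carton.

Request:
drive_tool([
  [[0,0,0,0,-1,0,0],[0,0,0,0,-1,-4,0],[0,0,0,0,-1,-8,0],[0,0,0,3,2,-9,0],[0,0,0,7,5,-9,0],[0,0,0,11,6.2,-9,0],[0,0,0,13.4,6.2,-9,0],[0,0,0,13.4,6.2,-8,0],[0,0,0,13.4,6.2,-4,0],[0,0,0,13.4,6.2,-1,0],[0,0,0,13.4,6.2,0,0],[0,0,0,13.4,6.2,0,0],[0,0,0,12.4,6.2,0,0],[0,0,0,11.9,6.2,0,0],[0,0,0,11.4,6.2,0,0],[0,0,0,10.9,6.2,0,0],[0,0,0,10.4,6.2,0,0],[0,0,0,9.9,6.2,0,0],[0,0,0,9.9,6.2,0,0]],
])

```text
time: 13.7
tool_pos: [0.3157, 0.2092, 0.0297]
ee_rot: [3.141, -0.0, -2.364]
wrist_force: [0.2, -0.2, 0.4]
width: 0.0005
```

Run:
```python
from h import *
plan([.4,.3,.2])
snap('top','t10.png');lying()
```

```text
now [0.3157 0.2092 0.0297] rail [-0.1498 -0.1014] eul [ 3.1412e+00 -3.0000e-04 -2.3637e+00] shift cm [-12.38   0.56 -17.03] rotvec [0. 0. 0.] F [ 0.16 -0.24  0.39] t 13.7
px [241. 232.] rail c [-112.   105.7] size [ 71.2 100.3] ang 84.1 box [[-166.0, 75.0], [-66.0, 65.0], [-58.0, 136.0], [-158.0, 146.0]]
px [282. 281.] rail c [-124.3  -36.9] size [100.   69.9] ang 30.4 box [[-185.0, -32.0], [-150.0, -92.0], [-64.0, -42.0], [-99.0, 19.0]]
px [342. 287.] rail c [ -49.6 -126.2] size [99.8 69.9] ang 0.3 box [[-100.0, -92.0], [-99.0, -161.0], [1.0, -161.0], [0.0, -91.0]]
```

View pics/t10.png

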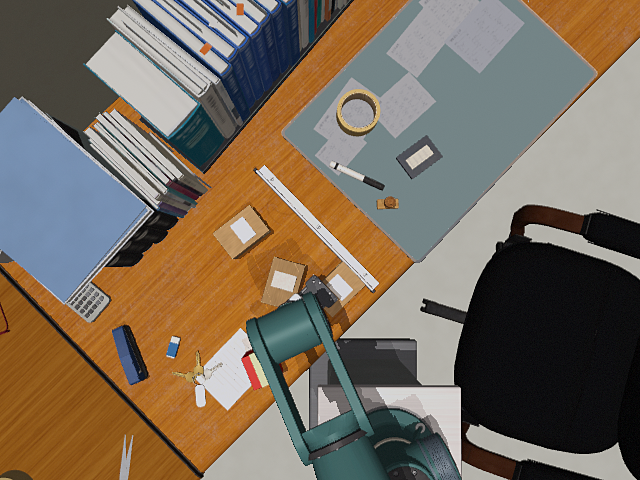

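It translated more than it turned, so the yaw is still 30°. Next I'll push on the underside near its other edge, which both straightens it and moves it towards the rail.

Request:
drive_tool([
  [[0,0,0,1,0,0,0],[0,0,0,1,0,-4,0],[0,0,0,1,0,-8,0],[0,0,0,-1,2,-9,0],[0,0,0,-4.4,5.5,-9,0],[0,0,0,-4.4,5.5,-8,0],[0,0,0,-4.4,5.5,-4,0],[0,0,0,-4.4,5.5,-1,0],[0,0,0,-4.4,5.5,0,0],[0,0,0,-4.4,5.5,0,0],[0,0,0,-4.9,4.6,0,0],[0,0,0,-5.1,4.2,0,0],[0,0,0,-5.4,3.8,0,0],[0,0,0,-5.6,3.4,0,0],[0,0,0,-5.9,3,0,0],[0,0,0,-6.2,2.5,0,0],[0,0,0,-6.4,2,0,0],[0,0,0,-6.4,2,0,0]],
])

```text
time: 15.55
tool_pos: [0.3482, 0.2677, 0.0296]
ee_rot: [-3.14, 0.0, -2.364]
wrist_force: [-0.2, 0.1, 0.1]
width: 0.0003
```

Run:
```python
from h import *
plan([.4,.3,.2])
snap('top','t11.png');lying()
```

```text
now [0.3482 0.2677 0.0296] rail [-0.1685 -0.0372] eul [-3.1404  0.     -2.3643] shift cm [ -5.96  -1.35 -17.04] rotvec [0. 0. 0.] F [-0.18  0.14  0.09] t 15.55
px [241. 231.] rail c [-111.9  105.4] size [ 70.3 100.2] ang 84.0 box [[-165.0, 76.0], [-66.0, 65.0], [-58.0, 135.0], [-158.0, 146.0]]
px [297. 261.] rail c [-73.7 -22.9] size [42.8 70.3] ang 20.2 box [[-106.0, 3.0], [-82.0, -63.0], [-42.0, -49.0], [-66.0, 17.0]]
px [337. 289.] rail c [ -49.7 -126.2] size [99.9 69.8] ang 0.8 box [[-100.0, -92.0], [-99.0, -162.0], [1.0, -160.0], [-0.0, -91.0]]
```

Request:
drive_tool([
  [[0,0,0,0,0.8,0,0],[0,0,0,-0.8,0.8,0,0],[0,0,0,-0.8,0.2,0,0],[0,0,0,-0.9,-0.2,0,0],[0,0,0,-1.1,-0.6,0,0],[0,0,0,-1.2,-1,0,0],[0,0,0,-1.3,-1.4,0,0],[0,0,0,-1.4,-1.8,0,0],[0,0,0,-1.4,-1.8,0,0],[0,0,0,-1.4,-0.8,0,0],[0,0,0,-1.4,2,-3,0],[0,0,0,-1.4,6,-7,0],[0,0,0,-1.4,9,-10,0],[0,0,0,-1.4,12,-10,0]],
])

```text
time: 17.0
tool_pos: [0.2744, 0.3666, 0.1352]
ee_rot: [-3.141, 0.011, -2.364]
wrist_force: [-0.1, 0.2, 0.8]
width: 0.0004
```

Run:
```python
from h import *
plan([.4,.3,.2])
snap('top','t11.png');lying()
```

```text
now [0.2744 0.3666 0.1352] rail [-0.2908 -0.0202] eul [-3.1406  0.0107 -2.3638] shift cm [ -4.35 -13.56  -6.42] rotvec [0. 0. 0.] F [-0.12  0.15  0.77] t 17.0
px [241. 232.] rail c [-111.8  105.4] size [ 70.9 100. ] ang 84.0 box [[-165.0, 75.0], [-66.0, 65.0], [-58.0, 135.0], [-158.0, 146.0]]
px [297. 269.] rail c [-81.3 -34.4] size [100.   69.8] ang 12.0 box [[-137.0, -11.0], [-123.0, -79.0], [-25.0, -58.0], [-40.0, 10.0]]
px [337. 289.] rail c [ -49.7 -126.3] size [99.8 69.9] ang 0.6 box [[-100.0, -92.0], [-99.0, -162.0], [1.0, -161.0], [-0.0, -91.0]]
```

Request:
drive_tool([
  [[0,0,0,0.2,-4,0,0],[0,0,0,0.2,-8,3,0],[0,0,0,0.2,-11,7,0],[0,0,0,0.2,-12,10,0],[0,0,0,0.2,-12,10.5,0],[0,0,0,0.2,-13,10.5,0],[0,0,0,0.2,-13.8,10.5,0],[0,0,0,0.2,-14.3,10.5,0],[0,0,0,0.2,-14.8,10.5,0],[0,0,0,0.2,-15.3,10.5,0],[0,0,0,0.2,-15.8,10.5,0],[0,0,0,0.2,-16.3,10.5,0],[0,0,0,0.2,-16.8,10.5,0],[0,0,0,0.2,-17.2,10.5,0],[0,0,0,0.2,-17.2,10.5,0]],
])

```text
time: 18.55
tool_pos: [0.391, 0.2445, 0.0271]
ee_rot: [3.14, 0.006, -2.361]
wrist_force: [0.5, -0.6, -0.8]
width: 0.0006
```

Run:
```python
from h import *
plan([.4,.3,.2])
snap('top','t12.png');lying()
```

```text
now [0.391  0.2445 0.0271] rail [-0.122 -0.023] eul [ 3.1396  0.0058 -2.361 ] shift cm [ -4.65   3.34 -17.26] rotvec [0. 0. 0.] F [ 0.47 -0.63 -0.8 ] t 18.55
px [241. 231.] rail c [-111.9  105.6] size [ 70.9 100.3] ang 84.2 box [[-165.0, 75.0], [-66.0, 65.0], [-58.0, 136.0], [-158.0, 146.0]]
px [318. 258.] rail c [-44.  -42.1] size [73.1 69.4] ang 2.7 box [[-82.0, -9.0], [-79.0, -79.0], [-6.0, -75.0], [-9.0, -6.0]]
px [337. 289.] rail c [ -49.7 -126.3] size [99.9 69.9] ang 0.7 box [[-100.0, -92.0], [-99.0, -162.0], [1.0, -161.0], [-0.0, -91.0]]
```

Request:
drive_tool([
  [[0,0,0,0,0.5,0,0],[0,0,0,0.6,0.5,0,0],[0,0,0,0.6,0,0,0],[0,0,0,0.6,-0.4,0,0],[0,0,0,0.6,-0.7,0,0],[0,0,0,0.6,-1,0,0],[0,0,0,0.6,-1.2,0,0],[0,0,0,0.6,-1.2,0,0]],
])

```text
time: 19.4
tool_pos: [0.3938, 0.2329, 0.0268]
ee_rot: [3.135, 0.005, -2.361]
wrist_force: [-4.2, 4.6, 0.6]
width: 0.0004
```

Run:
```python
from h import *
plan([.4,.3,.2])
```

```text
now [0.3938 0.2329 0.0268] rail [-0.1118 -0.0291] eul [ 3.1353  0.0054 -2.3614] shift cm [ -5.25   4.44 -17.27] rotvec [0. 0. 0.] F [-4.23  4.64  0.63] t 19.4
```

Request:
drive_tool([
  [[0,0,0,0,0.6,0,0],[0,0,0,1,0.6,0,0],[0,0,0,1,0.2,0,0],[0,0,0,1,-0.2,0,0],[0,0,0,1,-0.4,0,0],[0,0,0,1,-0.4,0,0]],
])

```text
time: 20.0
tool_pos: [0.3859, 0.2255, 0.0267]
ee_rot: [3.125, 0.004, -2.362]
wrist_force: [-10.9, 8.5, 5.8]
width: 0.0005
```

Request:
drive_tool([
  [[0,0,0,0,1,0,0],[0,0,0,0,3,-2,0],[0,0,0,0,6,-6,0],[0,0,0,0,9,-10,0],[0,0,0,0,13,-14,0],[0,0,0,0,17,-15,0],[0,0,0,0,20,-15,0],[0,0,0,0,20,-15,0]],
])

```text
time: 20.8
tool_pos: [0.2453, 0.3677, 0.1812]
ee_rot: [3.125, 0.007, -2.357]
wrist_force: [0.5, -0.1, 0.2]
width: 0.0004
```

Run:
```python
from h import *
plan([.4,.3,.2])
s=snap('top','t13.png');lying()
cv2.imwrite('pics/t13c.png',cv2.resize(s['img'][150:350,180:420],None,fx=3,fy=3,interpolation=cv2.INTER_CUBIC))
s=snap('scene','s13.png')
```

```text
now [0.2453 0.3677 0.1812] rail [-0.312  -0.0401] eul [ 3.1246  0.0067 -2.3574] shift cm [ -6.19 -15.69  -2.1 ] rotvec [0. 0. 0.] F [ 0.48 -0.08  0.21] t 20.8
px [241. 232.] rail c [-111.9  105.5] size [ 70.8 100.2] ang 83.9 box [[-165.0, 76.0], [-66.0, 65.0], [-58.0, 135.0], [-158.0, 146.0]]
px [310. 261.] rail c [-48.1 -43.2] size [99.6 69.6] ang 0.7 box [[-98.0, -9.0], [-97.0, -79.0], [2.0, -77.0], [1.0, -8.0]]
px [337. 289.] rail c [ -49.6 -126.2] size [99.8 69.7] ang 0.7 box [[-100.0, -92.0], [-99.0, -162.0], [1.0, -161.0], [-0.0, -91.0]]
```

View pics/t13c.png

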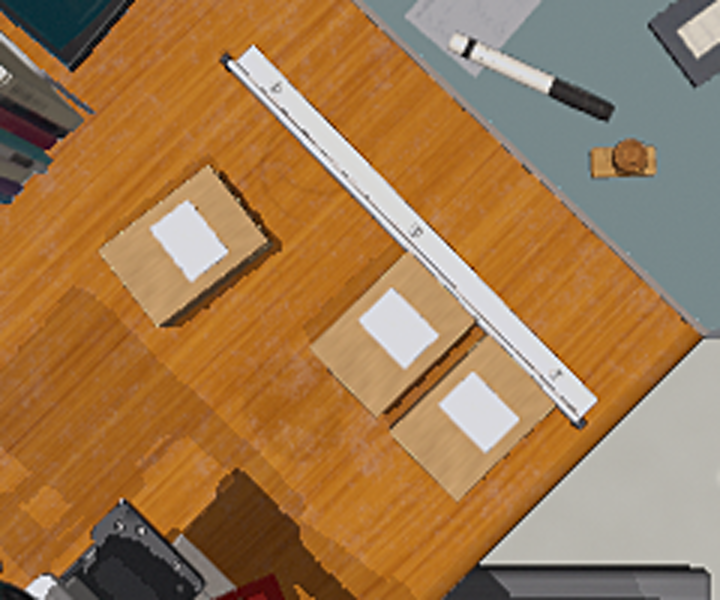

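View pics/s13.png

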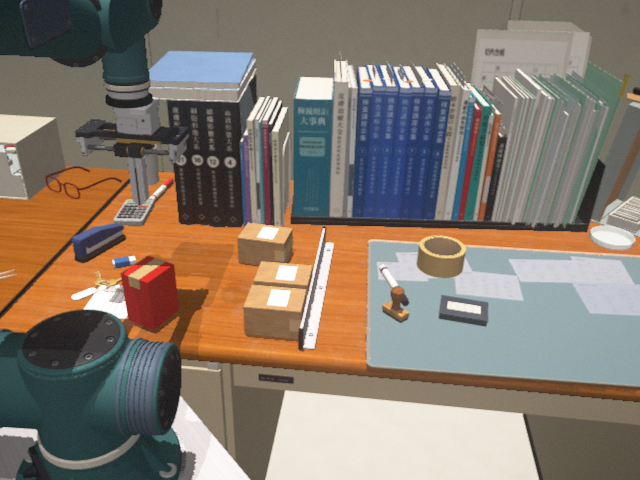

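The stamped carton lies flush against the rail beside the sent one (top crop (395,330)), with a 12 mm gap. The blank one lies short of the rail at (190,245). One last check that it lies flat.

Run:
```python
from h import *
P=cloud(load('top')); r=torail(P)
for nm,c in dict(c1=(-.048,-.043),sent=(-.0496,-.126),c2=(-.112,.1055)).items():
    for ds in(-.035,0,.035):
        k=(abs(r[...,0]-c[0]-ds)<.006)&(abs(r[...,1]-c[1])<.025); print(nm,ds,np.median(P[...,2][k]).round(4))
print(robot.get_obs()['time']); print(robot.close_job())
```

```text
c1 -0.035 0.06
c1 0 1.3011
c1 0.035 0.0604
sent -0.035 0.0602
sent 0 0.0603
sent 0.035 0.0602
c2 -0.035 0.06
c2 0 0.0604
c2 0.035 0.0597
20.9
the job is handed in; nothing more can be done
None
```

I tipped both cartons over towards the rail, then pushed the stamped one flush against it. I handed the job in at 20.9 s; no verdict was given.

**Finding the stamp:** once the cartons lay, neither camera could see their undersides. I swung the near carton about 35° by pushing it, saw the ring and tick, and straightened it on the way to the rail. I did not look at the far carton's underside, so I took it as the blank one by elimination.

**Last checks:**
- **Stamped carton:** it lies flat (60 mm high at both ends), at the same angle as the sent carton to within measurement. There is a gap of about 12 mm between them. Its top end measured 1–2 mm past the nominal rail face, which is within the calibration error. The final press read about 15 N.
- **Blank carton:** it lies flat about 60 mm short of the rail, turned about 6°, with its underside away from the rail. It was not moved after it fell.
- **Everything else:** the sent carton measured the same throughout, and the red carton and other things looked unmoved in the last pictures.
- **Failed reading:** the flatness reading at the stamped carton's centre came back as 1.30 m. That is the camera's own height, so I took it as a missing depth reading there and went by the readings at both ends.

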